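# Pack the gluing and stamping things into the supply box

## Robot

A 6-joint arm with a two-finger parallel gripper is mounted at the origin on the work surface. World frame = base frame: x ahead of the robot, y to its left, z up, the work surface at z = 0. Lengths are in m, angles in rad, forces in N, time in s.
With the tool pointing down it reaches from about 0.25 to 0.725 m from the base axis. Payload 4 kg.
Tool frame: the origin (TCP) lies midway between the tips of the shut fingers; the grasp point (between the pads) lies 19 mm behind it; z points along the fingers, y is the line along which they close (so a half turn about z gives the same grasp; the last joint's range is limited). The gripper opens to 85 mm and grips with 20 to 120 N. Pads are 22 mm wide; open, the fingers measure 114 mm over their backs; the gripper's body (76 mm by 85 mm) begins 54 mm behind the grasp point. The pads swing forward as they close: fully open they stand 13 mm farther back than shut.
Start: joints at [-1.29, 0.241, 0.005, 1.335, 0, 1.571], TCP at [0.139, -0.48, 0.231] pointing down, gripper open.
Joint ranges: [-2.72, 2.72], [-1.05, 1.87], [-1.09, 1.28], [-1.99, 2.15], [-1.42, 1.44], [-3.14, 3.14]. Speed limits (rad/s): [2.79, 2.79, 3.14, 3.14, 3.14, 3.14].

## Interface

Orientations are given as [roll, pitch, yaw] about the fixed x, y, z axes, in that order (R = Rz(yaw) Ry(pitch) Rx(roll)).
In Python, from station import ctrl, hand, sensors, cams gives the robot as it stands. Calls block until the motion is done:
- ctrl.move_to(position, orientation): joint-space move of the TCP to a pose.
- ctrl.movel(position, orientation=None, speed=0.15): straight line of the TCP; orientation=None keeps the orientation; speed is the mean speed in m/s.
- ctrl.set_joints(angles): joint-space move.
- hand.let_go() and hand.grasp(grasp_force=None): open the fingers fully, or close them until they stop; grasp_force is the grip in N (None keeps the last).
- ctrl.sleep(seconds).
- ctrl.inverse_kinematics(position, orientation): joint angles nearest the present ones, or None.
- sensors.get_state(): the state.
- cams.read_camera(name): name is "scene" or "top" or "wrist"; returns a dict with "image" (400x640x3 uint8, red, green, blue), "vfov" (degrees; the focal length in pixels is half the picture's height over the tangent of half this angle, whatever the lens; pixels are square), "cx", "cy" (the principal point, pixels), "origin" and "orientation" of the camera in the world. Camera axes: x right, y down, z forward; pixel columns grow to the right and rows downward; lengths in m; the calibration is good to about 2 mm. A picture is of the moment at which its call begins. There is no depth.
A pose or a line that the arm cannot do raises ctrl.Unreachable and nothing moves.
- ctrl.sign_off(): hands the job in; it is judged then, once.
Trained networks look in the newest picture that a camera, given by its name, has taken for a name from the list of things; names that differ only in an ending like _2 or _b are one class to them, and where a whole thing is asked for, a point or a joint stands for the part that bears it (a point fixed in the world has none). Each returns a list of dicts, best first, with "score" (0 to 1); they miss things now and then, are a little off and sometimes report something else, mostly with a low value. They report only what shows in the picture. A call takes as long as a camera call. They do not tell look-alikes from the thing itself.
- cams.look_for(camera, label): "at" ([column, row] in pixels, amid what is visible of it).
- cams.mark_of(camera, label): "at" ([column, row] in pixels: a listed point, or the origin of a listed thing).
The state is a dict: "clock": time; "q": joint angles; "qvel": joint speeds; "effort": joint torques, N m; "tcp_pos": TCP position; "orientation": TCP orientation; "contact_force": force on the tool from outside, world axes, zero at the start; "moment": the same for the moment, N m; "width": finger opening in m; "finger_force": force on a finger pad.
Only numpy, scipy, OpenCV 4.12 (cv2) and the standard library are available. Lean on these libraries where they do the work, as an engineer would, in place of code of your own. Each camera call takes 0.05 s, during which the arm holds its last target. There are 200 camera calls.

## Task

The gluing is done, so pack up: stand the glue bottle and the glass brush jar in the wooden supply box with the card box and the long rubber stamp that are already in it. The stamp was left in the middle, so move it over to make room; in the end all four must be side by side, each standing upright on the floor of the supply box. The jar is glass, so set it down gently, and leave the mug, the stapler and the booklets where they are.

Things in the scene. Friction and masses are not known exactly. Their poses are not given: they have to be found in the camera images.
- supply_box: Open wooden supply box, fixed to the table while it is packed. Outside 134 (x) x 170 (y) x 60 high (z) mm, boards 8 mm thick: inside 118 (x) x 154 (y) mm, inner floor 8 mm above the table, rim 60 mm above the table. Origin: centre of its underside, on the table; x across its width, y along its length, z up. No lid, no dividers.
- card_box_c (a point): Centre (half-way up) of a closed cardboard box of cards, 112 (x) x 44 (y) x 105 (z) mm, about 0.35 kg, loose. It stands on the floor of the supply box, against its +y end or within 3 mm of it, its 112 mm side across the 118 mm width; it can stay there.
- glue_bottle_c (a point): Centre (half-way up) of a white plastic glue bottle standing upright, 124 mm high, loose, about 0.18 kg. Body a rounded block 46 (x) x 64 (y) mm, 78 mm high (its 64 mm side goes along the supply box), then a sloping shoulder; on top a straight black round cap 26 mm in diameter, from 92 to 124 mm above its underside. Stands on the table.
- brush_jar_c (a point): Centre (half-way up) of a round amber glass brush jar standing upright, 100 mm high, loose, about 0.22 kg. Glass body 62 mm in diameter up to 50 mm, sloping in to 62 mm; on top a straight black round cap 34 mm in diameter, from 64 to 100 mm above its underside. Stands on the table.
- stamp_c (a point): Centre (half-way up) of a long rubber stamp, 100 mm high, loose, about 0.12 kg. Wooden base 104 (x) x 38 (y) mm, 23 mm high; on its middle an upright round wooden handle, 28 mm in diameter from 54 to 94 mm above its underside. It stands askew in the supply box. Squared up against card box or end wall it leaves a free row 118 mm wide and up to 72 mm long for bottle (46 x 64) and jar.
- mug_c (a point): Centre (half-way up) of a white mug, 80 mm in diameter, 92 mm high, with a handle on its +y side. To be left alone.
- stapler_c (a point): Centre (half-way up) of a desk stapler lying on its base, 150 (x) x 36 (y) x 57 (z) mm. To be left alone.
- booklets_c (a point): Centre of a flat stack of blue booklets, 105 (x) x 148 (y) x 10 (z) mm, lying on the table. To be left alone.
There are look-alikes about, which are no part of the job. Leave any turquoise or yellow look-alike of the part that bears glue_bottle_c alone. What is shaped like the part that bears brush_jar_c but red or turquoise is not meant.

How it is judged:
By the outcome, as a careful person would: the job done as asked, in the order asked, and still so for the second after the job is handed in, with the robot touching nothing.
It also fails if it takes over 64 s, if anything falls off the work surface, if the arm or the gripper's body presses on something with over 40 N, if the wrist force passes 120 N, or if a joint passes its speed limit or range.

## Working session

There is one attempt and no reset: what is moved stays moved. The work goes in short steps, each a Python script; the robot and the scene stay as the last script left them, time stands still between calls to the robot, and variables do not carry over. Pictures are saved under pics/ and viewed, at most 11 in all, crops included, and the job is handed in when it is done.

```bash
mkdir -p pics; ls
cat > h.py <<'E'
import numpy as np, cv2
from scipy.spatial.transform import Rotation as R
from station import ctrl, hand, sensors, cams
def rot(o):
    o=np.array(o,float)
    return o if o.shape==(3,3) else (R.from_quat(o) if o.size==4 else R.from_euler('xyz',o)).as_matrix()
def f(c): return 200/np.tan(np.radians(c['vfov'])/2)
def ray(c,uv):
    d=rot(c['orientation'])@np.array([(uv[0]-c['cx'])/f(c),(uv[1]-c['cy'])/f(c),1.])
    return np.array(c['origin']),d
def at_z(c,uv,z):
    o,d=ray(c,uv); return o+d*(z-o[2])/d[2]
def proj(c,p):
    q=rot(c['orientation']).T@(np.array(p)-np.array(c['origin']))
    return np.array([c['cx'],c['cy']])+f(c)*q[:2]/q[2]
def save(c,n): cv2.imwrite('pics/'+n,cv2.cvtColor(c['image'],cv2.COLOR_RGB2BGR))
E
python3 - <<'E'
from h import *
H={'supply_box':0,'card_box_c':.0605,'glue_bottle_c':.062,'brush_jar_c':.05,'stamp_c':.058,'mug_c':.046,'stapler_c':.0285,'booklets_c':.005}
ims=[]
for n in('scene','top'):
    c=cams.read_camera(n); ims.append(c['image']); print(n,c['vfov'],c['cx'],c['cy'],np.round(c['origin'],3),np.round(c['orientation'],3))
    for l,z in H.items():
        print(l,[(np.round(d['at']).astype(int).tolist(),round(d['score'],2),np.round(at_z(c,d['at'],z)[:2],3).tolist()) for d in cams.mark_of(n,l)[:5]])
    save(c,n+'.png')
print(sensors.get_state())
E
```

```text
pics
scene 43.76294722850783 328.46683510922037 198.55496683664666 [ 1.231 -0.562  0.99 ] [-2.328  0.008  0.941]
supply_box [([363, 248], 0.76, [0.584, 0.01])]
card_box_c [([377, 225], 0.77, [0.585, 0.052])]
glue_bottle_c [([407, 166], 0.88, [0.457, 0.277]), ([435, 156], 0.81, [0.471, 0.376]), ([365, 163], 0.59, [0.373, 0.185])]
brush_jar_c [([266, 284], 0.87, [0.569, -0.269]), ([218, 268], 0.84, [0.462, -0.339])]
stamp_c [([363, 236], 0.59, [0.591, 0.002]), ([363, 249], 0.42, [0.625, -0.025])]
mug_c [([454, 204], 0.89, [0.639, 0.283]), ([362, 236], 0.73, [0.581, 0.007])]
stapler_c [([385, 130], 0.63, [0.251, 0.373])]
booklets_c [([185, 241], 0.77, [0.29, -0.357])]
top 54.551321326075005 319.49265747633666 199.0294756825304 [ 0.314 -0.021  1.062] [-3.007  0.031 -1.554]
supply_box [([318, 153], 0.69, [0.588, 0.022])]
card_box_c [([323, 145], 0.32, [0.593, 0.004])]
glue_bottle_c [([180, 194], 0.79, [0.458, 0.38]), ([250, 232], 0.74, [0.361, 0.19]), ([320, 153], 0.52, [0.571, 0.012])]
brush_jar_c [([428, 151], 0.88, [0.583, -0.273]), ([449, 122], 0.84, [0.662, -0.33]), ([450, 194], 0.64
[... 199 characters left out ...]
])]
{'clock': 0.9, 'q': array([-1.28997135e+00,  2.40568092e-01,  5.01471189e-03,  1.33524812e+00,
       -1.60354178e-05,  1.57077533e+00]), 'qvel': array([-1.61909901e-04,  2.67644736e-03, -1.33374963e-03,  7.13071385e-05,
       -1.88819434e-03,  4.33865913e-04]), 'effort': array([-2.22944692e-05, -3.72196412e+01,  2.52694023e+01,  1.03044389e-03,
       -4.08501342e-05,  5.08516536e-06]), 'tcp_pos': array([ 0.13856605, -0.48040287,  0.23132804]), 'orientation': array([-3.14158748e+00,  1.60353091e-05,  2.80845975e-01]), 'contact_force': array([-0.38969691, -0.19795288,  0.06953868]), 'moment': array([0.02906601, 0.05274978, 0.00496645]), 'finger_force': 0.0, 'width': 0.08551735731492101}
```

View pics/scene.png

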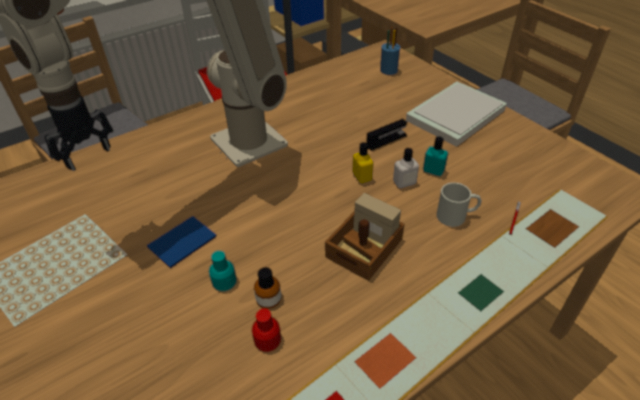

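View pics/top.png

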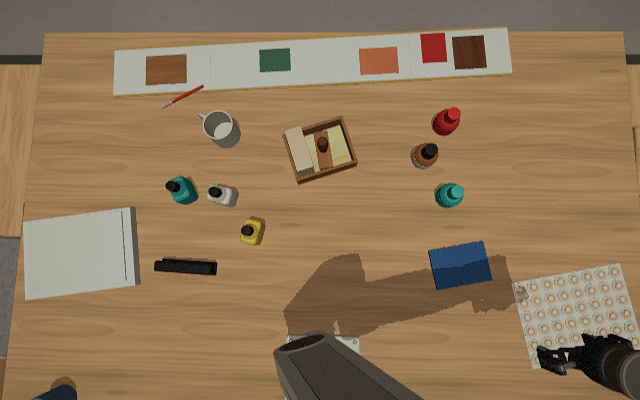

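Bottle candidates in the scene picture are yellow (365,163), white (407,166) and turquoise (435,156). I take the white one, at (222,194) in the top picture. Jar candidates are turquoise (222,270), amber (266,288) and red (266,330). I take the amber one, at (425,155) in the top picture. The box is at (363,248), with the card box at its +y end and the stamp askew in the middle.

Run:
```python
from h import *
t0=sensors.get_state()['clock']
ctrl.move_to([.56,.0,.33],[np.pi,0,1.77])
s=sensors.get_state(); print(s['clock']-t0,s['q'].round(2))
c=cams.read_camera('wrist'); save(c,'w1_raw.png')
import pickle; pickle.dump(c,open('w1.pkl','wb'))
print(c['vfov'],c['cx'],c['cy'],np.round(c['origin'],3),np.round(c['orientation'],3), 'box ctr px',proj(c,[.586,.015,.06]))
for l in('supply_box','card_box_c','stamp_c'): print(l,cams.mark_of('wrist',l)[:2])
sc=cv2.imread('pics/scene.png'); a=cv2.resize(sc[120:220,340:480],None,fx=2.8,fy=2.8); b=cv2.resize(sc[240:340,200:340],None,fx=2.8,fy=2.8)
cv2.imwrite('pics/crop.png',np.hstack([a,b]))
```

```text
2.3083 [-0.    0.35  0.41  1.63 -0.    1.37]
71.6016367641126 315.46118508778375 196.8831243392447 [0.546 0.074 0.472] [2.842e+00 1.000e-03 1.980e-01] box ctr px [334.48858007 157.35715959]
supply_box [{'at': [335.3, 152.7], 'score': 0.71}, {'at': [146.2, 304.4], 'score': 0.64}]
card_box_c []
stamp_c [{'at': [338.4, 162.5], 'score': 0.89}]
```

View pics/w1_raw.png

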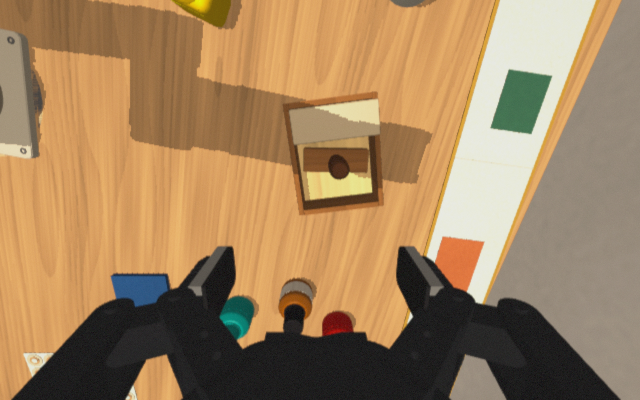

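View pics/crop.png

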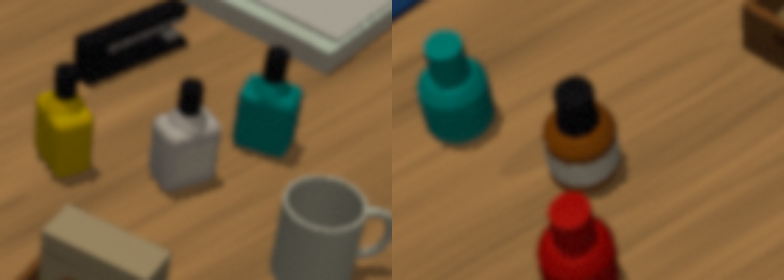

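The wrist picture shows the box with its rim corners near (284,105), (378,93), (383,205) and (302,214), and the stamp handle top at (338,166). The crop confirms the white bottle stands between the yellow and turquoise ones, and the amber jar between the turquoise and red ones.

Run:
```python
from h import *
im=cv2.imread('pics/w1_raw.png')[80:225,270:400]
im=cv2.resize(im,None,fx=4,fy=4,interpolation=cv2.INTER_CUBIC)
cv2.imwrite('pics/w1_crop.png',im)
```

```text
(no output)
```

View pics/w1_crop.png

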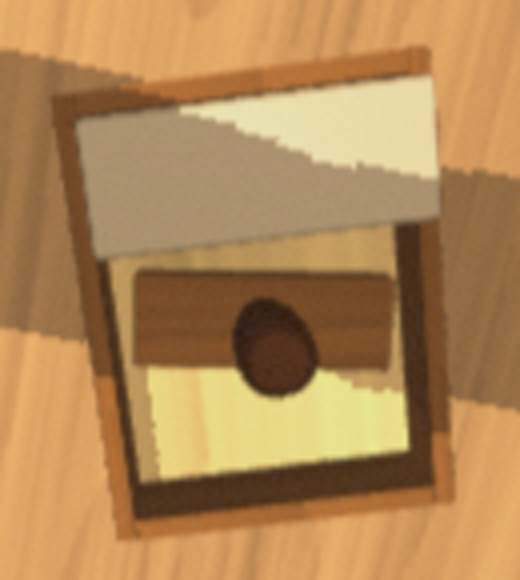

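The crop gives the rim's outer corners at (53,97), (428,47), (453,500) and (120,540). The stamp base's top face is at (135,270), (392,275), (388,370) and (133,365), rotated about 9° from the box.

```bash
cat >> h.py <<'E'
from scipy.optimize import least_squares
def rect(p,w,l,z):
    c,s=np.cos(p[2]),np.sin(p[2])
    return [[p[0]+c*x-s*y,p[1]+s*x+c*y,z] for x,y in((-w/2,l/2),(w/2,l/2),(w/2,-l/2),(-w/2,-l/2))]
def fit(c,px,w,l,z,p0):
    r=least_squares(lambda p:(np.array([proj(c,q) for q in rect(p,w,l,z)])-px).ravel(),p0)
    return r.x,r.fun.reshape(-1,2).round(1).tolist()
E
python3 - <<'E'
from h import *
import pickle
c=pickle.load(open('w1.pkl','rb'))
k=lambda a:(np.array(a)+.5)/4-.5+[270,80]
print(fit(c,k([(53,97),(428,47),(453,500),(120,540)]),.134,.170,.06,[.58,.01,.2]))
print(fit(c,k([(135,270),(392,275),(388,370),(133,365)]),.104,.038,.031,[.58,.01,.1]))
print(fit(c,k([(78,122),(432,77),(439,216),(100,260)]),.112,.044,.113,[.58,.05,.2]))
E
```

```text
(array([0.58754439, 0.01554225, 0.3227454 ]), [[-0.9, -0.5], [0.6, -0.7], [0.8, 0.9], [-0.5, 0.8]])
(array([0.59068509, 0.00723733, 0.17932908]), [[-0.7, 0.1], [0.9, 0.1], [0.1, -0.1], [-0.3, -0.0]])
(array([0.57185945, 0.06565898, 0.32172143]), [[-1.1, -0.4], [1.1, -1.0], [1.4, 0.8], [-1.4, 0.9]])
```

```bash
cat >> h.py <<'E'
TH=.3227; B=np.array([.5875,.0155])
def bw(x,y,z):
    c,s=np.cos(TH),np.sin(TH); return [B[0]+c*x-s*y,B[1]+s*x+c*y,z]
def wb(p):
    c,s=np.cos(TH),np.sin(TH); d=np.array(p[:2])-B; return np.array([c*d[0]+s*d[1],-s*d[0]+c*d[1]])
def D(yaw): return [np.pi,0,yaw]
def F(): return wbv(sensors.get_state()['contact_force'])
def wbv(v):
    c,s=np.cos(TH),np.sin(TH); return np.array([c*v[0]+s*v[1],-s*v[0]+c*v[1],v[2]])
E
python3 - <<'E'
from h import *
import pickle,time
c=pickle.load(open('w1.pkl','rb'))
print('handle',at_z(c,(np.array([275,342])+.5)/4-.5+[270,80],.098))
T=lambda:round(sensors.get_state()['clock'],2)
P=np.array([.5907,.0072]); y0=.179+np.pi/2; y1=TH+np.pi/2
ctrl.move_to([*P,.16],D(y0)); print(T())
ctrl.movel([*P,.062],speed=.12); print(T(),F())
hand.grasp(30); s=sensors.get_state(); print(T(),s['width'],s['finger_force'],F())
ctrl.movel([*P,.066],speed=.05)
f0=F(); print(T(),f0)
ctrl.movel(bw(0,.006,.066),D(y1),speed=.04); print(T(),F()-f0)
for y in np.arange(.009,.0165,.001):
    ctrl.movel(bw(0,y,.066),speed=.03); d=F()-f0; print(T(),round(y,4),d.round(1))
    if abs(d[1])>7: break
ctrl.movel(bw(0,y,.0625),speed=.03); print(F()-f0)
hand.let_go(); print(T())
ctrl.movel(bw(0,y,.15),speed=.2); ctrl.move_to(bw(.02,-.03,.28),D(y1)); print(T())
c=cams.read_camera('wrist'); save(c,'w2.png'); pickle.dump(c,open('w2.pkl','wb'))
q=proj(c,bw(0,0,.06)).astype(int); print(q)
x,yy=max(q[0]-75,0),max(q[1]-72,0); print(x,yy)
cv2.imwrite('pics/w2c.png',cv2.resize(cv2.imread('pics/w2.png')[yy:yy+145,x:x+150],None,fx=4,fy=4,interpolation=cv2.INTER_CUBIC))
c=cams.read_camera('top')
E
```

```text
handle [0.58978454 0.01112397 0.098     ]
4.13
5.1 [-0.20442488 -0.52363428 -1.20211883]
5.67 0.02742284006309301 29.775516092777252 [-2.56209037e-03  1.05641899e+00  3.21021948e+00]
5.92 [ 0.33008134 -0.31124587 -0.87654064]
6.44 [ 0.08328185  0.56222471 -0.36742813]
6.69 0.009 [-0.3  0.2 -0.5]
6.94 0.01 [-0.2  1.   0.1]
7.19 0.011 [-0.3  0.9 -0.1]
7.44 0.012 [-0.7 -0.1 -1.2]
7.69 0.013 [-0.2 -0.1 -0.9]
7.94 0.014 [-0.6 -0.6  0.5]
8.19 0.015 [ 0.7 -1.3  0.5]
8.44 0.016 [-1.4 -2.6  0.3]
[ 0.74989444 -3.5553397   0.60264066]
9.31
10.52
[300 148]
225 76
```

View pics/w2c.png

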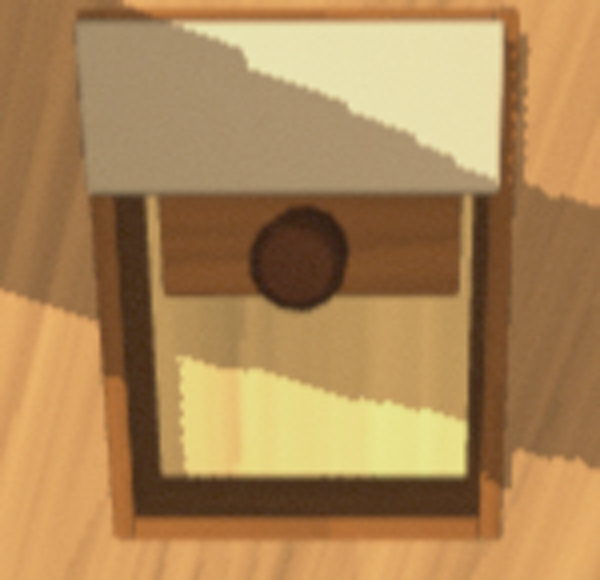

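The stamp now stands squared against the card box. Its front edge is near crop row 295, and the floor corners are at (160,478) and (466,478). I'll refine the box pose from these and view the bottle from close by.

Run:
```python
from h import *
import pickle
c=pickle.load(open('w2.pkl','rb'))
k=lambda a:(np.array(a)+.5)/4-.5+[225,76]
for n,p,z in(('floor',(160,478),.008),('floor',(466,478),.008),('out',(115,540),.06),('out',(500,540),.06),('inn',(135,517),.06),('inn',(478,517),.06),('stamp',(163,297),.031),('stamp',(460,293),.031),('stampcorner',(461,195),.031),('handle',(300,258),.1),('card',(90,192),.113),('card',(499,191),.113)):
    print(n,(wb(at_z(c,k(p),z))*1000).round(1))
ctrl.move_to([.457,.277,.24],D(TH)); print(sensors.get_state()['clock'])
c=cams.read_camera('wrist'); save(c,'w3.png'); pickle.dump(c,open('w3.pkl','wb'))
for d in cams.mark_of('wrist','glue_bottle_c')[:3]: print(d,at_z(c,d['at'],.062))
q=proj(c,[.457,.277,.1]).astype(int)
x,y=max(q[0]-100,0),max(q[1]-75,0); print(q,x,y)
cv2.imwrite('pics/w3c.png',cv2.resize(cv2.imread('pics/w3.png')[y:y+150,x:x+200],None,fx=4,fy=4,interpolation=cv2.INTER_CUBIC))
```

```text
floor [-59.5 -78.2]
floor [ 59.4 -78. ]
out [-66.1 -84.9]
out [ 66.8 -84.7]
inn [-58.6 -76.5]
inn [ 59.  -76.3]
stamp [-50.4  -5.2]
stamp [53.3 -3.8]
stampcorner [52.8 29.3]
handle [ 1.8 14.9]
card [-53.4  33.6]
card [56.2 33.8]
14.075
{'at': [357.7, 264.4], 'score': 0.82} [0.36503589 0.18875942 0.062     ]
{'at': [230.9, 137.6], 'score': 0.66} [0.47145771 0.38363717 0.062     ]
{'at': [319.3, 181.1], 'score': 0.56} [0.45520818 0.27233253 0.062     ]
[316 186] 216 111
```

View pics/w3c.png

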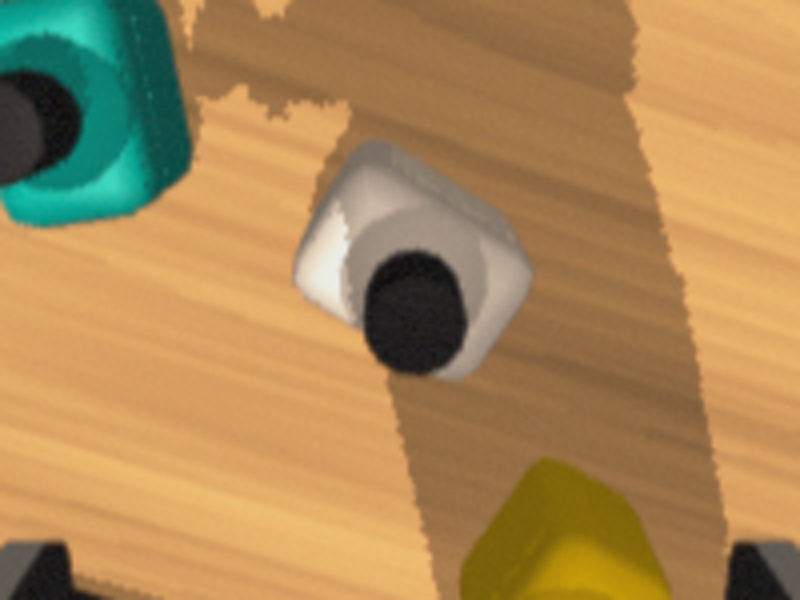

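The bottle's body corners in the crop are near (297,275), (380,150), (530,265) and (460,378), and its cap top centre is near (414,322). The long side runs along (150,115) in the picture. The box and stamp points match their expected values to within about 1 mm.

Run:
```python
from h import *
import pickle
c=pickle.load(open('w3.pkl','rb'))
k=lambda a:(np.array(a)+.5)/4-.5+[216,111]
P=[at_z(c,k(p),.076)[:2] for p in((297,275),(380,150),(530,265),(460,378))]
P=np.array(P);print(P.round(4),P.mean(0))
for a,b in((1,2),(0,3),(0,1),(3,2)):
    d=P[b]-P[a]; print(np.hypot(*d).round(4),np.degrees(np.arctan2(d[1],d[0])).round(1))
print('cap',at_z(c,k((414,322)),.124), c['origin'])
# silhouette body by mask -> check base: mask of non-wood light pixels
g=c['image'][111:261,216:416].astype(int); sat=g.max(2)-g.min(2)
m=((sat<45)&(g.max(2)>70)).astype(np.uint8); n,l,st,_=cv2.connectedComponentsWithStats(m); i=1+st[1:,4].argmax()
ys,xs=np.where(l==i); print(st[i]); h=np.c_[xs,ys].astype(np.float32)
print(cv2.minAreaRect(h))
```

```text
[[0.4498 0.3059]
 [0.4906 0.2946]
 [0.4734 0.2443]
 [0.4353 0.2518]] [0.46230202 0.274153  ]
0.0531 -108.9
0.056 -105.0
0.0424 -15.5
0.0388 -11.2
cap [0.46007031 0.27499579 0.124     ] [0.52940116 0.30180223 0.38204504]
[  74   35   59   60 1696]
((103.59795379638672, 64.86648559570312), (55.99665451049805, 43.37265396118164), 31.504268646240234)
```

Run:
```python
from h import *
import pickle
from scipy.optimize import minimize
c=pickle.load(open('w3.pkl','rb'))
g=c['image'].astype(int); sat=g.max(2)-g.min(2)
m=((sat<45)).astype(np.uint8); w=np.zeros_like(m); w[135:215,280:358]=1; m&=w
m=cv2.morphologyEx(m,cv2.MORPH_OPEN,np.ones((3,3),np.uint8)); n,l,st,_=cv2.connectedComponentsWithStats(m); i=1+st[1:,4].argmax(); m=(l==i).astype(np.uint8); print(st[i])
S=4; M=cv2.resize(m,None,fx=S,fy=S)
t=np.linspace(0,2*np.pi,40,endpoint=False)
def sil(p):
    x,y,a,r=p; im=np.zeros_like(M)
    q=np.c_[np.sign(np.cos(t))*(.023-r)+r*np.cos(t),np.sign(np.sin(t))*(.032-r)+r*np.sin(t)]
    C,Sn=np.cos(a),np.sin(a); q=q@np.array([[C,Sn],[-Sn,C]])+[x,y]
    o=np.c_[np.cos(t),np.sin(t)]*.013+[x,y]
    for A,z0,z1 in((q,0,.077),(o,.09,.124)):
        pts=np.array([(proj(c,[*v,z])+.5)*S-.5 for z in(z0,z1) for v in A])
        cv2.fillConvexPoly(im,cv2.convexHull(pts.round().astype(np.int32)),1)
    return im
cost=lambda p:1-(sil(p)&M).sum()/(sil(p)|M).sum()
for a0 in(-.4,-.25,-.1):
    r=minimize(cost,[.46,.275,a0,.008],method='Nelder-Mead',options=dict(initial_simplex=np.array([.46,.275,a0,.008])+np.vstack([np.zeros(4),np.diag([.006,.006,.12,.004])]),maxiter=200)); print(r.x.round(4),round(r.fun,4))
```

```text
[ 290  146   59   60 2317]
[ 0.46    0.2743 -0.2517  0.0167] 0.0763
[ 0.4598  0.2744 -0.2462  0.0179] 0.0744
[ 0.4599  0.2745 -0.2185  0.018 ] 0.0745
```

```bash
cat >> h.py <<'E'
T=lambda:round(sensors.get_state()['clock'],2)
def down(x,y,z0,z1,lim,step=.0015,speed=.03):
    """lower in small steps from z0 to z1 (box frame), stop on contact"""
    f0=F()
    for z in np.arange(z0,z1-1e-9,-step):
        ctrl.movel(bw(x,y,z),speed=speed); d=F()-f0
        if d[2]>lim or np.hypot(*d[:2])>lim+3: break
    print('down',T(),round(z,4),d.round(1)); return z
E
python3 - <<'E'
from h import *
P=[.460,.2746]; a=-.25; g=.094
ctrl.move_to([*P,.17],D(a)); ctrl.movel([*P,g],speed=.12); print(T(),F())
hand.grasp(40); s=sensors.get_state(); print(T(),s['width'],s['finger_force'],F())
ctrl.movel([*P,.235],speed=.15); print(T(),F(),sensors.get_state()['width'])
ctrl.move_to(bw(.033,-.041,.235),D(TH)); print(T(),F())
import pickle
c=cams.read_camera('wrist'); save(c,'w4.png'); pickle.dump(c,open('w4.pkl','wb'))
E
```

```text
15.56 [1.56689813 0.45348241 0.27262976]
16.13 0.024800582673208626 40.446038246154785 [0.53142344 0.55404438 2.5318724 ]
17.23 [-0.176277   -0.1563644  -1.64590359] 0.024738061998703265
21.48 [ 0.07370478 -0.67642961 -1.64783362]
```

View pics/w4.png

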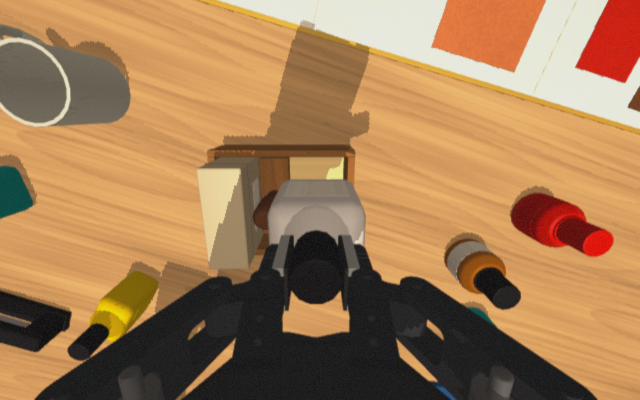

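The bottle hangs straight and square to the box, centred near column 316, with the free row beneath it. I'll lower it.

Run:
```python
from h import *
import pickle
x,y=.033,-.041
ctrl.movel(bw(x,y,.162),speed=.15); ctrl.movel(bw(x,y,.107),speed=.06); print(T(),F())
z=down(x,y,.105,.0995,2.5)
hand.let_go(); print(T(),F())
ctrl.movel(bw(x,y,.20),speed=.2)
# view above, then on to the jar
ctrl.move_to(bw(0.0,-.05,.30),D(TH)); print(T())
c=cams.read_camera('wrist'); save(c,'w5.png'); pickle.dump(c,open('w5.pkl','wb'))
ctrl.move_to([.575,-.27,.22],D(TH-.5)); print(T())
c=cams.read_camera('wrist'); save(c,'w6.png'); pickle.dump(c,open('w6.pkl','wb'))
for d in cams.mark_of('wrist','brush_jar_c')[:3]: print(d,at_z(c,d['at'],.05))
a=cv2.imread('pics/w5.png');b=cv2.imread('pics/w6.png')
def cut(im,c,p):
    q=proj(c,p).astype(int); x,y=max(q[0]-65,0),max(q[1]-75,0); print(x,y,q); return cv2.resize(im[y:y+150,x:x+133],None,fx=3,fy=4*.75,interpolation=cv2.INTER_CUBIC)
A=cut(a,pickle.load(open('w5.pkl','rb')),bw(0,0,.06));Bm=cut(b,c,[.578,-.272,.08])
h=min(len(A),len(Bm)); cv2.imwrite('pics/w56.png',np.hstack([A[:h],Bm[:h]]))
```

```text
23.23 [-0.3768404  -0.9935162  -1.46667834]
down 24.23 0.1005 [-1.6  0.1  7.9]
24.84 [-0.76840516  0.03813632  0.69850985]
25.99
27.03
{'at': [380.0, 251.0], 'score': 0.97} [ 0.47101565 -0.33141571  0.05      ]
{'at': [354.7, 83.3], 'score': 0.83} [ 0.67031017 -0.32617759  0.05      ]
{'at': [316.3, 179.3], 'score': 0.66} [ 0.5758507 -0.2687898  0.05     ]
215 92 [280 167]
254 108 [319 183]
```

View pics/w56.png

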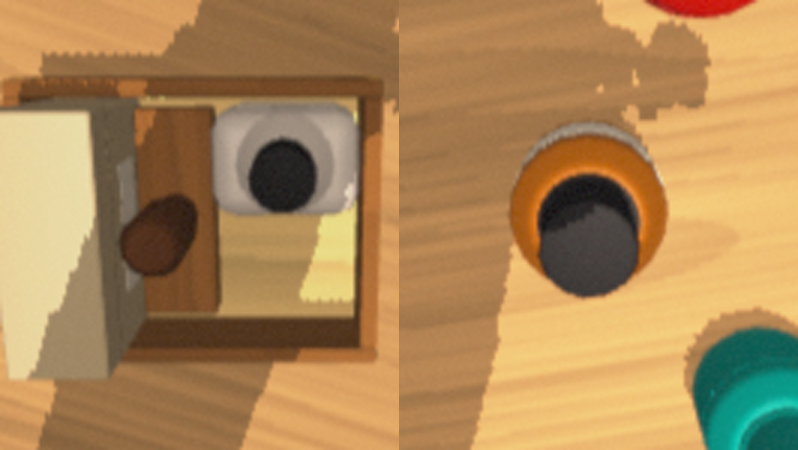

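The bottle stands upright and square at the +x side of the front row. The jar's cap top is centred near (590,246) in the right crop, with free space around it.

Run:
```python
from h import *
import pickle
c5=pickle.load(open('w5.pkl','rb'));c=pickle.load(open('w6.pkl','rb'))
k=lambda p,o:(np.array(p)+.5)/3-.5+o
print('bottle low edge',wb(at_z(c5,k((285,213),[215,92]),.08))*1000,'cap',wb(at_z(c5,k((283,177),[215,92]),.132))*1000)
P=at_z(c,k((590-399,247),[254,108]),.100); print('jar',P)
P=P[:2]; assert np.hypot(*(P-[.576,-.270]))<.012
g=.068; ctrl.movel([*P,.15],D(TH-.5),speed=.2); ctrl.movel([*P,g],speed=.12); print(T(),F())
hand.grasp(40); s=sensors.get_state(); print(T(),s['width'],s['finger_force'],F())
ctrl.movel([*P,.235],speed=.15); print(T(),F(),sensors.get_state()['width'])
ctrl.move_to(bw(-.026,-.041,.235),D(TH+.45)); print(T(),F())
c=cams.read_camera('wrist'); save(c,'w7.png'); pickle.dump(c,open('w7.pkl','wb'))
```

```text
bottle low edge [ 10.87429768 -41.61176026] cap [ 33.72291349 -42.09181578]
jar [ 0.57701179 -0.26991607  0.1       ]
28.47 [-0.28822775 -0.24484919  0.4810726 ]
29.0 0.032775816257503726 39.98135754838586 [-0.4729694   0.09787486  4.23741649]
30.27 [ 0.34179272  0.42577364 -2.25993855] 0.03279715791430013
31.21 [-0.86378875  0.02810946 -2.18222912]
```

View pics/w7.png

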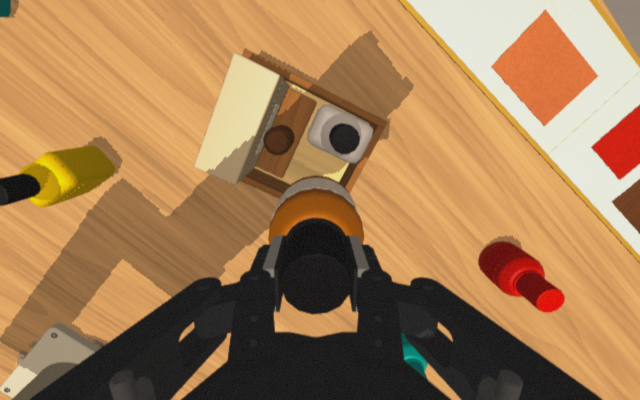

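The jar hangs straight and centred between the pads at column 316. The free slot runs from x = -59 to +10.9 mm, so I'll set the jar at x = -24.

Run:
```python
from h import *
x,y=-.0242,-.041
ctrl.movel(bw(x,y,.15),speed=.15); ctrl.movel(bw(x,y,.082),speed=.05); print(T(),F())
ctrl.movel(bw(x,y,.0785),speed=.02)
z=down(x,y,.0782,.0735,1.5,.0004,.008)
hand.let_go(); print(T(),F())
ctrl.movel(bw(x,y,.20),speed=.15)
ctrl.move_to([.42,-.1,.30],D(TH)); ctrl.sleep(.2); print(T(),F())
S=[cams.read_camera(n) for n in('scene','top')]
out=[]
for c in S:
    q=proj(c,bw(0,0,.06)).astype(int); out.append(cv2.resize(c['image'][q[1]-55:q[1]+55,q[0]-50:q[0]+50],None,fx=4,fy=4,interpolation=cv2.INTER_CUBIC)[:,:,::-1])
cv2.imwrite('pics/fin.png',np.hstack(out))
```

```text
33.48 [ 0.09201982  0.13833045 -2.53036658]
down 35.31 0.0762 [-0.   0.3  4.3]
35.88 [-0.45619149 -0.44722626  0.50337118]
37.87 [-0.48945761  0.52694262  0.42449336]
```

View pics/fin.png

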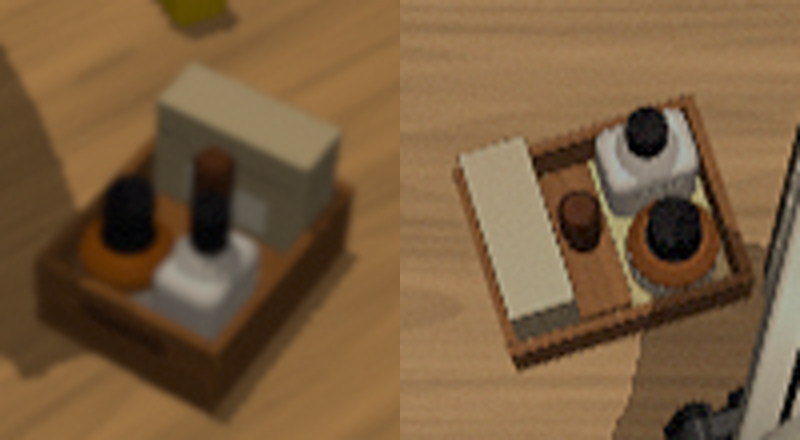

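Both views show the card box, stamp, bottle and jar all upright inside the box, with the gripper clear (caps near (210,222) and (128,205) in the left view). I'll hand the job in.

```bash
python3 -c "
from h import *
print(ctrl.sign_off(),T())"
```

```text
the job is handed in; nothing more can be done
the job is handed in; nothing more can be done
```

The job is handed in at about 38 s on the robot clock: the stamp is squared against the card box, and the final pictures show it, the card box, the glue bottle and the gently set-down brush jar (about 4 N on contact) all upright in the supply box.

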